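# Re-sort slip castings onto their matching drying bats

## Robot

A 6-joint arm with a two-finger parallel gripper is mounted at the origin on the work surface. World frame = base frame: x ahead of the robot, y to its left, z up, the work surface at z = 0. Lengths are in m, angles in degrees, forces in N, time in s.
With the tool pointing down it reaches from about 0.4 to 0.825 m from the base axis. Payload 7 kg.
Tool frame: the origin (TCP) lies at the centre of the arm's flange, where the gripper is bolted on; the fingertips stand 178 mm ahead of it and the grasp point (between the pads) lies 159 mm ahead of it (tip_reach is the distance from the TCP to the fingertips, in m); z points along the fingers, y is the line along which they close (so a half turn about z gives the same grasp; the last joint's range is limited). The gripper opens to 88 mm and grips with 3 to 60 N. Pads are 19 mm wide; open, the fingers measure 130 mm over their backs; the gripper's body (78 mm by 193 mm) begins 47 mm behind the grasp point.
Start: joints at [-59.754, 20.546, 0.682, 0, -70.136, -16.507], TCP at [0.16, -0.656, 0.405] pointing down, gripper open.
Joint ranges: [-176.03, 176.03], [-82.01, 121.73], [-58.28, 71.71], [-173.87, 95.51], [-174.79, -0.11], [-173.66, 173.66]. Speed limits (degrees/s): [136.94, 136.94, 172.46, 180, 180, 180].

## Interface

Orientations are given as [roll, pitch, yaw] about the fixed x, y, z axes, in that order (R = Rz(yaw) Ry(pitch) Rx(roll)).
In Python, from plant import * gives the robot as it stands.
- The arm moves only by the shell command python3 -m handwheel 'ROWS'. ROWS is JSON, a list of rows, each a list of 7 numbers: the opening, from -1 (shut) to 1 (fully open), then the shift along the tool's x, y, z as a fraction of full scale, then the turn, a rotation vector about the tool's x, y, z as a fraction of full scale. A call has 1 to 5 rows; each row shifts and turns the commanded pose from where the row before left it, along the tool's axes as they then stand; what a row does not reach is not made up. Full scale, the value 1, is 0.025 m for a shift and 6 degrees for a turn. A row lasts 1/8 s, in which the tool goes at most 62.5 mm and 10.7 degrees, less where a joint would pass 70% of its speed; a pose out of reach is approached as far as the arm can. A call with a number of a shift or a turn outside -1 to 1 is refused whole. A call with a gripper value outside its range is refused whole. The fingers move at their own pace and stop on an object; the grip force is fixed at half the most. Time passes only in rows, so rows that do not move let the fingers close. It gives the time, the measured TCP pose, the force, the opening and the grip force at its end, in the units of the state.
- get_obs(): the state, without advancing time (a new reading comes with each control period).
- snapshot(name): name is "side" or "top" or "wrist"; returns a dict with "color" (400x640x3 uint8, red, green, blue), "fx", "fy", "cx", "cy" (pixels), "k1" (the pictures are not rectified: a ray, as slopes to the right and down, at radius r is drawn at 1 + k1 r^2 times it, then the intrinsics apply), "R" (3x3) and "t" (3): a world point X has camera coordinates R X + t; the wrist camera has in their place "tool_from_camera" (4x4, takes a point from camera to tool coordinates, whose origin is the TCP and whose axes are the flange's). Camera axes: x right, y down, z forward; pixel columns grow to the right and rows downward; lengths in m; the calibration is good to about 2 mm. A picture is of the moment at which its call begins: read the wrist's pose just before it. There is no depth.
- close_job(): hands the job in; it is judged then, once.
The state is a dict: "clock": time; "joint_pos": joint angles; "qvel": joint speeds; "tau": joint torques, N m; "tool_pos": TCP position; "orientation": TCP orientation; "force": force on the tool from outside, world axes, zero at the start; "moment": the same for the moment, N m; "opening": finger opening in m; "gripper_force": force on a finger pad.
Only numpy, scipy, OpenCV 4.12 (cv2) and the standard library are available. Lean on these libraries where they do the work, as an engineer would, in place of code of your own. Each camera call takes 0.05 s, during which the arm holds its last target. There are 200 camera calls.

## Task

The four white castings have been put on the wrong drying bats. Rearrange them so that each one stands upright in the middle of the plywood bat with the same outline as itself (round bottle on round, square tumbler on square, hexagonal jar on hexagonal, oblong vase on oblong and lying the same way as its bat), parking a casting on the empty banding wheel whenever you need a free spot. Do not tip any casting over, and leave the strapped plaster moulds where they are.

Things in the scene. Friction and masses are not known exactly. Their poses are not given: they have to be found in the camera images.
- bottle_center (a point): loose white casting, about 0.17 kg: small round bottle, 105 mm tall in all, body 62 mm across up to 45 mm above its foot, shoulder tapering to a straight neck 30 mm across from 66 mm to the top at 105 mm; this point is on its axis, half-way up (52.5 mm above its foot). z points up when it stands
- tumbler_center (a point): loose white casting, about 0.15 kg: square open tumbler, outside 56 x 56 mm, 95 mm tall, walls 5 mm; this point is its centre, half-way up (47.5 mm above its foot). x and y are square to its sides, z up
- jar_center (a point): loose white casting, about 0.14 kg: hexagonal open jar, 60 mm across its flats (69 mm across corners), 85 mm tall, walls 5 mm; this point is its centre, half-way up (42.5 mm above its foot). Two of its flats face +y and -y, the others follow every 60 degrees; z up
- trough_center (a point): loose white casting, about 0.17 kg: oblong open vase, outside 100 mm long (x) by 46 mm wide (y), 85 mm tall, walls 5 mm; this point is its centre, half-way up (42.5 mm above its foot). z up
- round_bat_top (a point): fixed plywood drying bat, round, 120 mm across, 20 mm thick, lying on the table; this point is the centre of its top face
- square_bat_top (a point): fixed plywood drying bat, square, 110 x 110 mm, x and y square to its sides, 20 mm thick, lying on the table; this point is the centre of its top face
- hex_bat_top (a point): fixed plywood drying bat, hexagonal, 116 mm across its flats, two of which face +y and -y, 20 mm thick, lying on the table; this point is the centre of its top face
- oblong_bat_top (a point): fixed plywood drying bat, oblong, 150 mm (x) by 88 mm (y), 20 mm thick, lying on the table; this point is the centre of its top face
- wheel_top (a point): low dark metal banding wheel, a flat disc 130 mm across, empty at the start; its top is 36 mm above the table; it does not turn (fixed). The free spot on which a casting can be parked. This point is the centre of its top face
- mould_center (a point): loose white plaster mould, the smallest of the three, with a black strap round it, a block 90 (x) x 85 (y) x 95 mm, about 0.95 kg, standing beyond the castings on the far side; to be left where it is. This point is its centre, half-way up
Not all that is in view belongs to the job. What is shaped like the part that bears jar_center but red is not meant.

How it is judged (in metres and radians):
At the end, for the whole second after the job is handed in: Each casting stands upright (within 0.1 rad) on the bat of its own outline, its axis within 15 mm of the bat's centre and its foot on the bat (within 5 mm), at rest and released; the oblong vase's length is within 0.3 rad of the oblong bat's length (horizontal distance between bottle_center and round_bat_top below 0.015 m and z of bottle_center in the frame of round_bat_top between 0.0475 and 0.0575 m and angle between each of bottle_center, tumbler_center, jar_center, trough_center's own z axis and vertical below 0.1 rad and linear speed of each of bottle, tumbler, jar, trough below 0.02 m/s and horizontal distance between tumbler_center and square_bat_top below 0.015 m and z of tumbler_center in the frame of square_bat_top between 0.0425 and 0.0525 m and horizontal distance between jar_center and hex_bat_top below 0.015 m and z of jar_center in the frame of hex_bat_top between 0.0375 and 0.0475 m and horizontal distance between trough_center and oblong_bat_top below 0.015 m and z of trough_center in the frame of oblong_bat_top between 0.0375 and 0.0475 m and angle between the x axis of trough_center and the x axis of oblong_bat_top, either way round below 0.3 rad); the robot touches nothing.
It fails at once if a casting is tipped over (leans more than 0.6 rad) (angle between any of bottle_center, tumbler_center, jar_center, trough_center's own z axis and vertical above 0.6 rad).
It fails at once if the small strapped plaster mould is moved by more than 20 mm (distance of mould_center from where it was at the start of the episode above 0.02 m).
It also fails if it takes over 128 s, if anything falls off the work surface, if the arm or the gripper's body presses on something with over 40 N, if the wrist force passes 120 N, or if a joint passes its speed limit or range.

## Working session

There is one attempt and no reset: what is moved stays moved. The work goes in short steps, Python scripts to look and compute and a shell command to move; the robot and the scene stay as the last step left them, time stands still between calls to the robot, and variables do not carry over. Pictures are saved under pics/ and viewed, at most 14 in all, crops included, and the job is handed in when it is done.

```bash
mkdir -p pics; ls; python3 - <<'E'
from plant import *
import cv2
for n in ("top","side"):
    s=snapshot(n); cv2.imwrite(f"pics/{n}0.png",s["color"][:,:,::-1])
    print(n,{k:(v.tolist() if hasattr(v,'tolist') else v) for k,v in s.items() if k!="color"})
print(get_obs())
E
```

```text
pics
top {'fx': 454.7290698730903, 'fy': 454.7290698730903, 'cx': 317.37620182500274, 'cy': 196.92769890752362, 'k1': 0.04010972462190923, 'R': [[-0.07584986106657253, -0.9971033700852436, -0.005627427550067623], [-0.9732925143280537, 0.07526259010416933, -0.21688066784244947], [0.2166759795850864, -0.010973235414470997, -0.9761819031181544]], 't': [0.06210904454848388, 0.5046239163760766, 1.396768761440278]}
side {'fx': 411.6617120586333, 'fy': 411.6617120586333, 'cx': 321.3591273155442, 'cy': 203.4256801984966, 'k1': -0.09530977128375479, 'R': [[-0.8301322891712032, -0.5575360275897672, -0.005827556503376042], [-0.2788294853399766, 0.4241633174113724, -0.8615913174281778], [0.48284003622361465, -0.7136098780860601, -0.507569149296504]], 't': [0.44620499201472413, 0.18833104210274776, 0.9952218804284878]}
{'clock': 0.1, 'joint_pos': array([-5.97519955e+01,  2.05869664e+01,  6.39025321e-01, -1.72037548e-02,
       -7.01354486e+01, -1.65054503e+01]), 'qvel': array([-0.03756033, -0.02428795,  0.31390411,  0.02540054, -0.04001435,
       -0.00945233]), 'tau': array([-2.74757695e-03, -5.84161520e+01,  2.93754190e+01,  7.01547280e+00,
        1.02704132e-02, -4.58959062e-05]), 'tool_pos': array([ 0.16029141, -0.65551514,  0.40382199]), 'orientation': array([ 1.79915451e+02, -8.18660841e-03, -1.66263297e+02]), 'force': array([ 0.30378439,  0.14463526, -0.3834539 ]), 'moment': array([-0.01543261,  0.01028658, -0.02015316]), 'gripper_force': 0.0, 'opening': 0.08738302241291675}
```

View pics/top0.png

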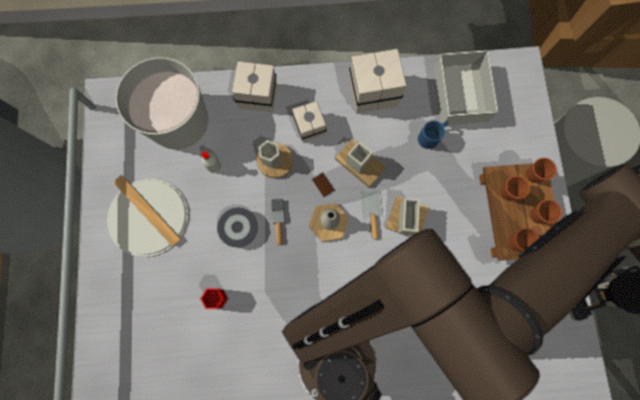

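View pics/side0.png

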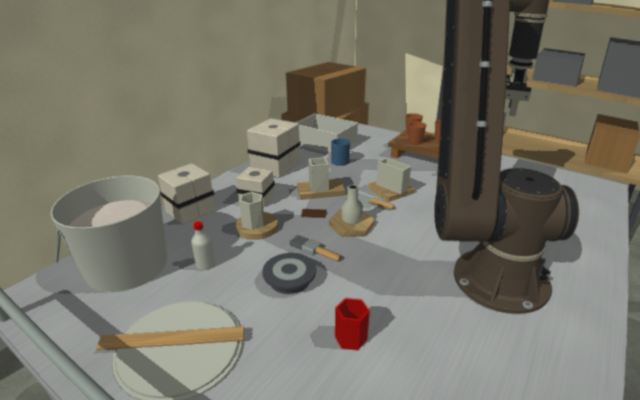

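Top view: the jar is on the round bat (270,158), the tumbler on the oblong bat (358,160), the bottle on the hexagonal bat (329,222) and the vase on the square bat (407,214). The wheel is empty (238,228). I'll enlarge this area.

```bash
cat > h.py <<'E'
from plant import *
import cv2, numpy as np
def K(s): return np.array([[s["fx"],0,s["cx"]],[0,s["fy"],s["cy"]],[0,0,1.]])
def D(s): return np.array([s["k1"],0,0,0,0.])
def Rm(o):
    from scipy.spatial.transform import Rotation as Ro
    return Ro.from_euler('xyz',o,degrees=True).as_matrix()
def wristcam(s,ob):
    T=np.eye(4);T[:3,:3]=Rm(ob["orientation"]);T[:3,3]=ob["tool_pos"]
    C=np.linalg.inv(T@np.array(s["tool_from_camera"])); s["R"]=C[:3,:3]; s["t"]=C[:3,3]; return s
def pix2w(s,px,z):
    n=cv2.undistortPointsIter(np.array([[px]],float),K(s),D(s),None,None,(3,50,1e-9))[0,0]
    R=np.array(s["R"]);c=-R.T@np.array(s["t"]);d=R.T@np.array([n[0],n[1],1])
    return c+d*(z-c[2])/d[2]
def w2pix(s,P):
    return cv2.projectPoints(np.atleast_2d(np.array(P,float)),cv2.Rodrigues(np.array(s["R"]))[0],np.array(s["t"],float),K(s),D(s))[0][:,0]
def crop(s,x0,y0,x1,y1,k,name):
    cv2.imwrite(name,cv2.resize(s["color"][y0:y1,x0:x1,::-1],None,fx=k,fy=k,interpolation=cv2.INTER_CUBIC))
E
python3 - <<'E'
from h import *
s=snapshot("top"); crop(s,210,130,440,255,3.4,"pics/topc.png")
E
```

```text
(no output)
```

View pics/topc.png

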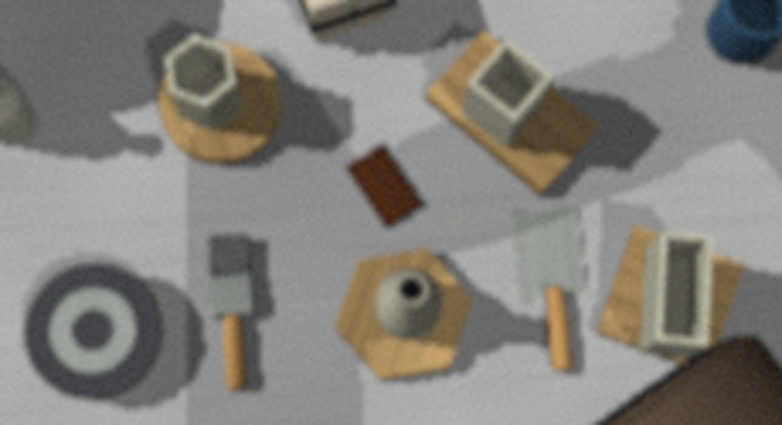

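Crop readings (top faces): jar rim centre (200,69), tumbler rim corners (506,38),(554,78),(517,120),(468,78), bottle mouth (411,289), vase rim corners (662,233),(713,233),(711,347),(650,347). I also read off the bats' corners and the wheel centre (93,330).

```bash
cat > m.py <<'E'
from h import *
s=snapshot("top")
f=lambda p,z: pix2w(s,(p[0]/3.4+210-.35,p[1]/3.4+130-.35),z)[:2]
def poly(n,ps,z):
    w=np.array([f(p,z) for p in ps]); print(n,"c",w.mean(0).round(4),"edges",[ (round(float(np.hypot(*d)),4),round(float(np.degrees(np.arctan2(d[1],d[0]))),1)) for d in np.roll(w,-1,0)-w])
poly("jar",[(165,73),(197,34),(233,49),(236,82),(203,104),(169,92)],.105)
poly("tum",[(506,38),(554,78),(517,120),(468,78)],.115)
poly("trough",[(662,233),(713,233),(711,347),(650,347)],.105)
poly("bottle",[(411,289)],.125)
poly("oblbat",[(485,30),(427,92),(540,187),(597,128)],.02)
poly("sqdiag",[(742,265),(598,328)],.02); poly("sq",[(640,227),(742,265)],.02); poly("sq",[(640,227),(598,328)],.02)
poly("hex",[(363,262),(424,250),(470,299),(452,365),(385,378),(338,327)],.02)
poly("round",[(158,102),(219,40),(281,102),(219,162)],.02)
poly("wheel",[(25,330),(93,263),(162,330),(93,398)],.036)
E
python3 m.py
python3 - <<'E'
from h import *
s=snapshot("wrist");print(np.round(s["tool_from_camera"],3),s["fx"],s["k1"],s["cx"],s["cy"])
E
```

```text
jar c [0.657  0.1658] edges [(0.0477, -41.5), (0.0369, -117.9), (0.0323, -178.4), (0.0368, 120.8), (0.0337, 65.5), (0.0189, 8.5)]
tum c [ 0.6255 -0.1195] edges [(0.0581, -136.2), (0.053, 134.7), (0.0597, 43.3), (0.0525, -47.1)]
trough c [ 0.4193 -0.2558] edges [(0.0459, -94.4), (0.1039, 171.9), (0.054, 85.7), (0.1048, -12.6)]
bottle c [ 0.4349 -0.0112] edges [(0.0, 0.0)]
oblbat c [ 0.6247 -0.1283] edges [(0.0863, 133.5), (0.145, -135.9), (0.0821, -48.2), (0.1475, 42.4)]
sqdiag c [ 0.4278 -0.2603] edges [(0.1517, 109.3), (0.1517, -70.7)]
sq c [ 0.475  -0.2857] edges [(0.1025, -115.7), (0.1025, 64.3)]
sq c [ 0.45   -0.2141] edges [(0.1072, 151.7), (0.1072, -28.3)]
hex c [ 0.4309 -0.0078] edges [(0.0597, -83.1), (0.0645, -142.1), (0.0656, 159.8), (0.0644, 96.6), (0.0659, 38.1), (0.0672, -25.0)]
round c [0.6546 0.157 ] edges [(0.0867, -46.8), (0.0892, -140.2), (0.0851, 131.2), (0.0862, 40.7)]
wheel c [0.435  0.2859] edges [(0.0885, -48.1), (0.0929, -138.0), (0.089, 131.3), (0.092, 41.7)]
[[ 0.001 -0.964 -0.265  0.071]
 [ 1.     0.001 -0.    -0.001]
 [ 0.    -0.265  0.964  0.018]
 [ 0.     0.     0.     1.   ]] 335.02777096077347 -0.03706716594872129 320.53113752272554 201.09672454137515
```

Sizes match the given ones to a few mm. Tumbler goes first to the wheel: turn to yaw −136, then move over it.

```bash
cat > go.py <<'E'
import sys
from h import *
def go(x,y,z,yaw):
    ob=get_obs();p=ob["tool_pos"];o=ob["orientation"][2]
    dy=(yaw-o+180)%360-180
    a=np.radians(yaw);d=np.array([x,y,z])-p
    print("t",round(ob["clock"],2),"pos",p.round(4),"ori",ob["orientation"].round(2),"open",round(ob["opening"],4),"F",np.round(ob["force"],1))
    print("turn units",round(-dy/6,2)," then units x,y,z",np.round([(d[0]*np.cos(a)+d[1]*np.sin(a))/.025,(d[0]*np.sin(a)-d[1]*np.cos(a))/.025,-d[2]/.025],2))
if __name__=="__main__": go(*map(float,sys.argv[1:5]))
E
python3 -m handwheel '[[1,0,0,0,0,0,-1],[1,0,0,0,0,0,-1],[1,0,0,0,0,0,-1],[1,0,0,0,0,0,-1],[1,0,0,0,0,0,-1]]'
python3 go.py 0.6255 -0.1195 0.405 -136
```

```text
clock: 0.88
tool_pos: [0.1603, -0.6556, 0.4045]
orientation: [180.0, 0.0, -136.1]
force: [-0.8, 1.1, 0.3]
opening: 0.0879
gripper_force: 0.0
t 0.88 pos [ 0.1603 -0.6556  0.4045] ori [ 1.7998e+02  1.0000e-02 -1.3607e+02] open 0.0879 F [-0.8  1.1  0.3]
turn units -0.01  then units x,y,z [-2.828e+01  2.500e+00 -2.000e-02]
```

```bash

python3 -m handwheel '[[1,-1,0.09,0,0,0,0],[1,-1,0.09,0,0,0,0],[1,-1,0.09,0,0,0,0],[1,-1,0.09,0,0,0,0],[1,-1,0.09,0,0,0,0]]' >/dev/null
python3 -m handwheel '[[1,-1,0.09,0,0,0,0],[1,-1,0.09,0,0,0,0],[1,-1,0.09,0,0,0,0],[1,-1,0.09,0,0,0,0],[1,-1,0.09,0,0,0,0]]' >/dev/null
python3 -m handwheel '[[1,-1,0.09,0,0,0,0],[1,-1,0.09,0,0,0,0],[1,-1,0.09,0,0,0,0],[1,-1,0.09,0,0,0,0],[1,-1,0.09,0,0,0,0]]' 
python3 -m handwheel '[[1,-1,0.09,0,0,0,0],[1,-1,0.09,0,0,0,0],[1,-1,0.09,0,0,0,0],[1,-1,0.09,0,0,0,0],[1,-1,0.09,0,0,0,0]]' >/dev/null
python3 -m handwheel '[[1,-1,0.09,0,0,0,0],[1,-1,0.09,0,0,0,0],[1,-1,0.09,0,0,0,0],[1,-1,0.09,0,0,0,0],[1,-1,0.09,0,0,0,0]]' >/dev/null
python3 -m handwheel '[[1,-1,0.08,0,0,0,0],[1,-1,0.08,0,0,0,0],[1,-1,0.09,0,0,0,0],[1,0,0,0,0,0,0]]'
cat > look.py <<'E'
import sys
from h import *
ob=get_obs(); s=wristcam(snapshot("wrist"),ob)
cv2.imwrite(f"pics/{sys.argv[1]}.png",s["color"][:,:,::-1]); 
import pickle; pickle.dump(s,open(f"pics/{sys.argv[1]}.pkl","wb"))
E
python3 look.py w1; python3 go.py 0.6255 -0.1195 0.405 -136
```

```text
clock: 2.75
tool_pos: [0.4084, -0.3705, 0.4048]
orientation: [-180.0, 0.0, -136.3]
force: [-0.2, -0.9, -0.3]
opening: 0.0877
gripper_force: 0.0
clock: 4.5
tool_pos: [0.6243, -0.1249, 0.4041]
orientation: [180.0, -0.0, -136.2]
force: [-0.3, 0.4, -0.4]
opening: 0.0877
gripper_force: 0.0
t 4.55 pos [ 0.6236 -0.1256  0.4042] ori [ 1.7997e+02 -3.0000e-02 -1.3620e+02] open 0.0871 F [-0.1 -0.8  0.2]
turn units -0.03  then units x,y,z [-0.22  0.12 -0.03]
```

View pics/w1.png

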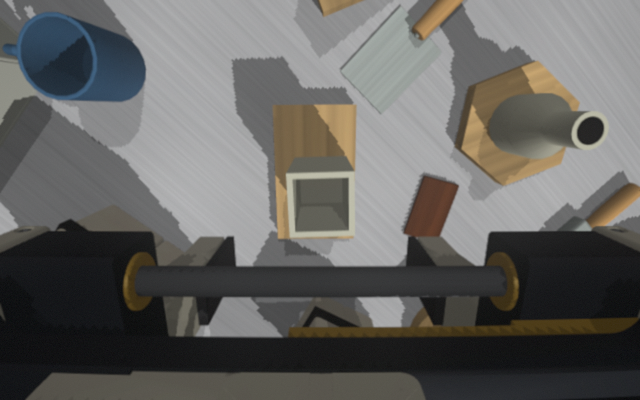

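The wrist view shows the tumbler rim corners at (287,175),(353,172),(354,236),(289,239), the oblong bat's corners at (273,105),(355,103),(354,240),(275,239), the hex bat around (518,123) and the bottle mouth at (589,130).

```bash
cat > pm.py <<'E'
import pickle
from h import *
def poly(s,n,ps,z):
    w=np.array([pix2w(s,p,z)[:2] for p in ps]); print(n,"c",w.mean(0).round(4),[ (round(float(np.hypot(*d)),4),round(float(np.degrees(np.arctan2(d[1],d[0]))),1)) for d in np.roll(w,-1,0)-w])
E
python3 - <<'E'
from pm import *
s=pickle.load(open("pics/w1.pkl","rb"))
poly(s,"tum",[(287,175),(353,172),(354,236),(289,239)],.115)
poly(s,"obl",[(273,105),(355,103),(354,240),(275,239)],.02)
poly(s,"hex",[(534,61),(475,83),(459,149),(505,185),(567,157),(579,104)],.02)
poly(s,"bot",[(589,130)],.125)
E
python3 go.py 0.6255 -0.1195 0.248 -136
```

```text
tum c [ 0.6294 -0.1201] [(0.0542, 136.5), (0.056, 46.2), (0.0563, -43.3), (0.0562, -135.9)]
obl c [ 0.6284 -0.131 ] [(0.0863, 135.2), (0.1542, 45.0), (0.0924, -46.9), (0.151, -137.3)]
hex c [ 0.4333 -0.0093] [(0.0641, -25.4), (0.0696, 35.7), (0.0698, 98.7), (0.0739, 159.7), (0.0573, -139.0), (0.0707, -82.9)]
bot c [ 0.437  -0.0138] [(0.0, 0.0)]
t 4.55 pos [ 0.6236 -0.1256  0.4042] ori [ 1.7997e+02 -3.0000e-02 -1.3620e+02] open 0.0871 F [-0.1 -0.8  0.2]
turn units -0.03  then units x,y,z [-0.22  0.12  6.25]
```

```bash
python3 go.py 0.6275 -0.120 0.248 -135
```

```text
t 4.55 pos [ 0.6236 -0.1256  0.4042] ori [ 1.7997e+02 -3.0000e-02 -1.3620e+02] open 0.0871 F [-0.1 -0.8  0.2]
turn units -0.2  then units x,y,z [-0.27  0.05  6.25]
```

```bash

python3 -m handwheel '[[1,-0.27,0.05,0,0,0,-0.2],[1,0,0,1,0,0,0],[1,0,0,1,0,0,0],[1,0,0,1,0,0,0],[1,0,0,1,0,0,0]]' >/dev/null
python3 -m handwheel '[[1,0,0,1,0,0,0],[1,0,0,1,0,0,0],[1,0,0,0.25,0,0,0],[1,0,0,0,0,0,0],[-1,0,0,0,0,0,0]]'
python3 -m handwheel '[[-1,0,0,0,0,0,0],[-1,0,0,0,0,0,0],[-1,0,0,0,0,0,0],[-1,0,0,0,0,0,0]]'
python3 go.py 0.435 0.286 0.405 -135
```

```text
clock: 5.8
tool_pos: [0.6273, -0.121, 0.2497]
orientation: [-179.9, 0.1, -135.0]
force: [0.2, -0.2, 0.6]
opening: 0.0825
gripper_force: 0.0
clock: 6.3
tool_pos: [0.6269, -0.121, 0.2488]
orientation: [-180.0, 0.0, -135.1]
force: [-0.5, 0.6, 3.4]
opening: 0.0558
gripper_force: 30.0
t 6.3 pos [ 0.6269 -0.121   0.2488] ori [-1.7998e+02  2.0000e-02 -1.3506e+02] open 0.0558 F [-0.5  0.6  3.4]
turn units -0.01  then units x,y,z [-6.08 16.94 -6.25]
```

```bash

python3 -m handwheel '[[-1,0,0,-0.5,0,0,0],[-1,0,0,-1,0,0,0],[-1,0,0,-1,0,0,0],[-1,0,0,-1,0,0,0],[-1,0,0,-1,0,0,0]]'
python3 -m handwheel '[[-1,-0.2,0.5,0,0,0,0],[-1,-0.36,1,0,0,0,0],[-1,-0.36,1,0,0,0,0],[-1,-0.36,1,0,0,0,0],[-1,-0.36,1,0,0,0,0]]' >/dev/null
python3 -m handwheel '[[-1,-0.36,1,0,0,0,0],[-1,-0.36,1,0,0,0,0],[-1,-0.36,1,0,0,0,0],[-1,-0.36,1,0,0,0,0],[-1,-0.36,1,0,0,0,0]]' >/dev/null
python3 -m handwheel '[[-1,-0.36,1,0,0,0,0],[-1,-0.36,1,0,0,0,0],[-1,-0.36,1,0,0,0,0],[-1,-0.36,1,0,0,0,0],[-1,-0.36,1,0,0,0,0]]' >/dev/null
python3 -m handwheel '[[-1,-0.36,1,0,0,0,0],[-1,-0.36,1,0,0,0,0],[-1,-0.2,0.5,0,0,0,0],[-1,0,0,0,0,0,0]]'
python3 go.py 0.435 0.286 0.267 -135; python3 look.py w2
```

```text
clock: 6.92
tool_pos: [0.6266, -0.121, 0.3623]
orientation: [180.0, 0.0, -135.1]
force: [0.8, -0.2, -1.4]
opening: 0.0558
gripper_force: 30.0
clock: 9.3
tool_pos: [0.435, 0.2891, 0.3604]
orientation: [180.0, -0.0, -135.0]
force: [-0.2, 0.2, -1.9]
opening: 0.0561
gripper_force: 30.0
t 9.3 pos [0.435  0.2891 0.3604] ori [ 1.8000e+02 -5.0000e-02 -1.3498e+02] open 0.0561 F [-0.2  0.2 -1.9]
turn units 0.0  then units x,y,z [ 0.09 -0.09  3.74]
```

View pics/w2.png

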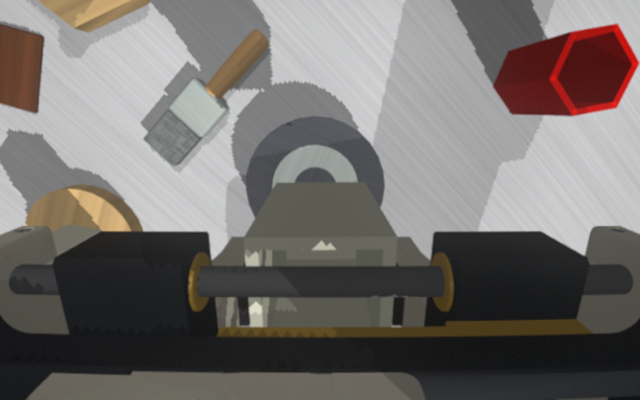

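The tumbler is held over the wheel, whose edges at x=246 and 384 are centred on the tool. Lower it and release.

```bash

python3 -m handwheel '[[-1,0.09,-0.09,1,0,0,0],[-1,0,0,1,0,0,0],[-1,0,0,1,0,0,0],[-1,0,0,0.4,0,0,0],[-1,0,0,0.3,0,0,0]]'
python3 -m handwheel '[[-1,0,0,0.1,0,0,0],[-1,0,0,0,0,0,0]]'
python3 -m handwheel '[[1,0,0,0,0,0,0],[1,0,0,0,0,0,0],[1,0,0,0,0,0,0],[1,0,0,-0.5,0,0,0],[1,0,0,-1,0,0,0]]'
python3 -m handwheel '[[1,0,0,-1,0,0,0],[1,0,0,-1,0,0,0],[1,0,0,-1,0,0,0],[1,0,0,-0.5,0,0,0]]'
python3 go.py 0.42 -0.257 0.38 172
```

```text
clock: 9.98
tool_pos: [0.4359, 0.2852, 0.2683]
orientation: [-180.0, -0.0, -135.1]
force: [-0.1, 0.7, -2.2]
opening: 0.0557
gripper_force: 30.0
clock: 10.22
tool_pos: [0.4358, 0.2856, 0.2664]
orientation: [180.0, 0.0, -135.1]
force: [-0.1, 0.2, -0.9]
opening: 0.0558
gripper_force: 30.0
clock: 10.85
tool_pos: [0.4355, 0.2853, 0.3038]
orientation: [-180.0, -0.1, -135.1]
force: [0.4, 0.0, 0.8]
opening: 0.0873
gripper_force: 0.0
clock: 11.35
tool_pos: [0.4357, 0.2855, 0.3931]
orientation: [180.0, 0.2, -135.1]
force: [0.0, -0.3, 0.1]
opening: 0.0876
gripper_force: 0.0
t 11.35 pos [0.4357 0.2855 0.3931] ori [ 1.7999e+02  1.6000e-01 -1.3505e+02] open 0.0876 F [ 0.  -0.3  0.1]
turn units 8.82  then units x,y,z [ -2.4  -21.58   0.52]
```

```bash

python3 -m handwheel '[[1,0,0,0,0,0,1],[1,0,0,0,0,0,1],[1,0,0,0,0,0,1],[1,0,0,0,0,0,1],[1,0,0,0,0,0,1]]'>/dev/null
python3 -m handwheel '[[1,0,0,0,0,0,1],[1,0,0,0,0,0,1],[1,0,0,0,0,0,1],[1,0,0,0,0,0,0.82]]'>/dev/null
python3 -m handwheel '[[1,-0.11,-1,0,0,0,0],[1,-0.11,-1,0,0,0,0],[1,-0.11,-1,0,0,0,0],[1,-0.11,-1,0,0,0,0],[1,-0.11,-1,0,0,0,0]]' >/dev/null
python3 -m handwheel '[[1,-0.11,-1,0,0,0,0],[1,-0.11,-1,0,0,0,0],[1,-0.11,-1,0,0,0,0],[1,-0.11,-1,0,0,0,0],[1,-0.11,-1,0,0,0,0]]' >/dev/null
python3 -m handwheel '[[1,-0.11,-1,0,0,0,0],[1,-0.11,-1,0,0,0,0],[1,-0.11,-1,0,0,0,0],[1,-0.11,-1,0,0,0,0],[1,-0.11,-1,0,0,0,0]]' >/dev/null
python3 -m handwheel '[[1,-0.11,-1,0,0,0,0],[1,-0.11,-1,0,0,0,0],[1,-0.11,-1,0,0,0,0],[1,-0.11,-1,0,0,0,0],[1,-0.11,-1,0,0,0,0]]' >/dev/null
python3 -m handwheel '[[1,-0.11,-1,0,0,0,0],[1,0,-0.5,0,0,0,0],[1,0,0,0,0,0,0]]'
python3 look.py w3; python3 go.py 0.42 -0.257 0.38 172
```

```text
clock: 15.35
tool_pos: [0.4175, -0.2557, 0.3908]
orientation: [180.0, -0.0, 171.9]
force: [-0.2, 0.6, -0.6]
opening: 0.0877
gripper_force: 0.0
t 15.4 pos [ 0.4176 -0.2551  0.3909] ori [179.99  -0.   171.95] open 0.0874 F [ 0.3  0.  -0.8]
turn units -0.01  then units x,y,z [-0.1  -0.06  0.44]
```

View pics/w3.png

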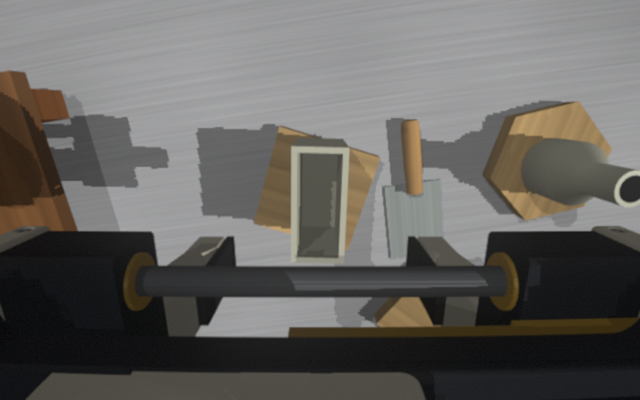

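The vase rim is at (291,147),(349,147),(345,258),(292,262), and the square bat's visible corners are (281,126),(381,156),(253,222).

```bash
python3 - <<'E'
from pm import *
s=pickle.load(open("pics/w3.pkl","rb"))
poly(s,"tr",[(291,147),(349,147),(345,259),(292,262)],.105)
poly(s,"sqd",[(381,156),(253,222)],.02); poly(s,"sqe",[(281,126),(381,156)],.02)
poly(s,"bot",[(630,188)],.125)
E
for a in "0.42 -0.256 0.238 173"; do python3 go.py $a; done
```

```text
tr c [ 0.4239 -0.2584] [(0.046, 82.0), (0.0968, -8.8), (0.0463, -94.5), (0.0997, 171.1)]
sqd c [ 0.4294 -0.2638] [(0.1571, -70.2), (0.1571, 109.8)]
sqe c [ 0.3801 -0.2395] [(0.109, 65.5), (0.109, -114.5)]
bot c [ 0.4375 -0.0141] [(0.0, 0.0)]
t 15.4 pos [ 0.4176 -0.2551  0.3909] ori [179.99  -0.   171.95] open 0.0874 F [ 0.3  0.  -0.8]
turn units -0.18  then units x,y,z [-0.1  -0.02  6.12]
```

```bash

python3 -m handwheel '[[1,-0.19,-0.05,0,0,0,0.1],[1,0,0,1,0,0,0],[1,0,0,1,0,0,0],[1,0,0,1,0,0,0],[1,0,0,1,0,0,0]]' >/dev/null
python3 -m handwheel '[[1,0,0,1,0,0,0],[1,0,0,1,0,0,0],[1,0,0,0.22,0,0,0],[1,0,0,0,0,0,0],[-1,0,0,0,0,0,0]]'
python3 -m handwheel '[[-1,0,0,0,0,0,0],[-1,0,0,0,0,0,0],[-1,0,0,0,0,0,0],[-1,0,0,0,0,0,0],[-1,0,0,0,0,0,0]]'
python3 go.py 0.6265 -0.1295 0.36 -136
```

```text
clock: 16.65
tool_pos: [0.4233, -0.2567, 0.2364]
orientation: [-180.0, 0.1, 171.4]
force: [1.2, 0.4, 0.2]
opening: 0.0822
gripper_force: 0.0
clock: 17.27
tool_pos: [0.4228, -0.2568, 0.2355]
orientation: [-180.0, 0.0, 171.4]
force: [-0.6, -0.6, 2.1]
opening: 0.0457
gripper_force: 29.9
t 17.27 pos [ 0.4228 -0.2568  0.2355] ori [-179.99    0.    171.42] open 0.0457 F [-0.6 -0.6  2.1]
turn units -8.76  then units x,y,z [-9.4  -2.   -4.98]
```

```bash

python3 -m handwheel '[[-1,0,0,-0.5,0,0,0],[-1,0,0,-1,0,0,-1],[-1,0,0,-1,0,0,-1],[-1,0,0,-1,0,0,-1],[-1,0,0,-1,0,0,-1]]'
python3 -m handwheel '[[-1,0,0,-0.5,0,0,-1],[-1,0,0,0,0,0,-1],[-1,0,0,0,0,0,-1],[-1,0,0,0,0,0,-1],[-1,0,0,0,0,0,-0.76]]'
python3 -m handwheel '[[-1,-0.5,-0.2,0,0,0,0],[-1,-1,-0.2,0,0,0,0],[-1,-1,-0.2,0,0,0,0],[-1,-1,-0.2,0,0,0,0],[-1,-1,-0.2,0,0,0,0]]'>/dev/null
python3 -m handwheel '[[-1,-1,-0.2,0,0,0,0],[-1,-1,-0.2,0,0,0,0],[-1,-1,-0.2,0,0,0,0],[-1,-1,-0.2,0,0,0,0],[-1,-0.9,-0.2,0,0,0,0]]'>/dev/null
python3 -m handwheel '[[-1,0,0,0,0,0,0],[-1,0,0,0,0,0,0]]'
python3 go.py 0.6265 -0.1295 0.237 -136;python3 look.py w4
```

```text
clock: 17.9
tool_pos: [0.4224, -0.2567, 0.3494]
orientation: [180.0, 0.0, -164.4]
force: [-1.0, -0.8, -1.7]
opening: 0.0457
gripper_force: 29.9
clock: 18.52
tool_pos: [0.4224, -0.2567, 0.361]
orientation: [-180.0, 0.0, -135.9]
force: [-0.4, -0.2, -1.4]
opening: 0.0461
gripper_force: 29.9
clock: 20.02
tool_pos: [0.6266, -0.1294, 0.36]
orientation: [180.0, -0.0, -136.0]
force: [-0.2, 0.4, -0.9]
opening: 0.0462
gripper_force: 29.9
t 20.02 pos [ 0.6266 -0.1294  0.36  ] ori [ 1.7997e+02 -4.0000e-02 -1.3602e+02] open 0.0462 F [-0.2  0.4 -0.9]
turn units -0.0  then units x,y,z [0.01 0.   4.92]
```

View pics/w4.png

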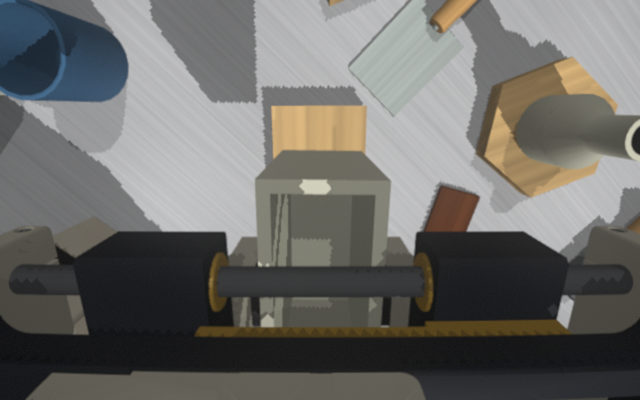

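The vase hangs square over the oblong bat: bat edges at x=271 and 366, vase foot at 280 to 365. Lower it and release.

```bash

python3 -m handwheel '[[-1,0,0,1,0,0,0],[-1,0,0,1,0,0,0],[-1,0,0,1,0,0,0],[-1,0,0,1,0,0,0],[-1,0,0,0.6,0,0,0]]'
python3 -m handwheel '[[-1,0,0,0.3,0,0,0],[-1,0,0,0.05,0,0,0],[-1,0,0,0,0,0,0]]'
python3 -m handwheel '[[1,0,0,0,0,0,0],[1,0,0,0,0,0,0],[1,0,0,0,0,0,0],[1,0,0,-0.5,0,0,0],[1,0,0,-1,0,0,0]]'
python3 -m handwheel '[[1,0,0,-1,0,0,0],[1,0,0,-1,0,0,0],[1,0,0,-1,0,0,0],[1,0,0,-1,0,0,0],[1,0,0,-0.5,0,0,0]]'
python3 go.py 0.4357 0.2855 0.38 -135
```

```text
clock: 20.7
tool_pos: [0.6259, -0.1299, 0.2445]
orientation: [180.0, -0.0, -136.1]
force: [-0.5, -0.9, -0.7]
opening: 0.0462
gripper_force: 29.9
clock: 21.08
tool_pos: [0.6269, -0.1296, 0.2375]
orientation: [-180.0, 0.0, -136.0]
force: [-0.6, 0.3, -1.3]
opening: 0.0457
gripper_force: 29.9
clock: 21.7
tool_pos: [0.6263, -0.1296, 0.2743]
orientation: [179.9, -0.1, -136.0]
force: [0.3, -0.5, -0.0]
opening: 0.0864
gripper_force: 0.0
clock: 22.32
tool_pos: [0.6267, -0.1296, 0.3891]
orientation: [-179.9, 0.1, -136.0]
force: [0.6, 0.1, -0.4]
opening: 0.0873
gripper_force: 0.0
t 22.32 pos [ 0.6267 -0.1296  0.3891] ori [-1.7988e+02  1.2000e-01 -1.3601e+02] open 0.0873 F [ 0.6  0.1 -0.4]
turn units -0.17  then units x,y,z [-6.34 17.14  0.37]
```

Return to the wheel for the tumbler (its pose is known from where it was released).

```bash

python3 -m handwheel '[[1,-0.2,0.5,0,0,0,-0.17],[1,-0.37,1,0,0,0,0],[1,-0.37,1,0,0,0,0],[1,-0.37,1,0,0,0,0],[1,-0.37,1,0,0,0,0]]' >/dev/null
python3 -m handwheel '[[1,-0.37,1,0,0,0,0],[1,-0.37,1,0,0,0,0],[1,-0.37,1,0,0,0,0],[1,-0.37,1,0,0,0,0],[1,-0.37,1,0,0,0,0]]' >/dev/null
python3 -m handwheel '[[1,-0.37,1,0,0,0,0],[1,-0.37,1,0,0,0,0],[1,-0.37,1,0,0,0,0],[1,-0.37,1,0,0,0,0],[1,-0.37,1,0,0,0,0]]' >/dev/null
python3 -m handwheel '[[1,-0.37,1,0,0,0,0],[1,-0.37,1,0,0,0,0],[1,-0.2,0.64,0,0,0,0],[1,0,0,0,0,0,0]]'
python3 go.py 0.4357 0.2855 0.266 -135
```

```text
clock: 24.7
tool_pos: [0.4347, 0.286, 0.386]
orientation: [180.0, -0.1, -134.9]
force: [-0.6, -0.9, 0.3]
opening: 0.0878
gripper_force: 0.0
t 24.7 pos [0.4347 0.286  0.386 ] ori [ 1.8000e+02 -7.0000e-02 -1.3489e+02] open 0.0878 F [-0.6 -0.9  0.3]
turn units 0.02  then units x,y,z [-0.02 -0.04  4.8 ]
```

```bash

python3 -m handwheel '[[1,0,-0.04,1,0,0,0],[1,0,0,1,0,0,0],[1,0,0,1,0,0,0],[1,0,0,1,0,0,0],[1,0,0,0.8,0,0,0]]'>/dev/null
python3 -m handwheel '[[1,0,0,0,0,0,0],[-1,0,0,0,0,0,0],[-1,0,0,0,0,0,0],[-1,0,0,0,0,0,0],[-1,0,0,0,0,0,0]]'
python3 -m handwheel '[[-1,0,0,0,0,0,0],[-1,0,0,-0.5,0,0,0],[-1,0,0,-1,0,0,0],[-1,0,0,-1,0,0,0],[-1,0,0,-1,0,0,0]]'
python3 -m handwheel '[[-1,0,0,-1,0,0,0],[-1,0,0,-0.5,0,0,0],[-1,0,0,0,0,0,0]]'
python3 go.py 0.4285 -0.262 0.39 -135
```

```text
clock: 25.95
tool_pos: [0.4363, 0.2847, 0.2671]
orientation: [180.0, 0.1, -135.0]
force: [-1.4, 0.6, 2.3]
opening: 0.0556
gripper_force: 30.0
clock: 26.58
tool_pos: [0.4361, 0.2844, 0.3554]
orientation: [180.0, -0.0, -135.0]
force: [0.3, 0.3, -0.8]
opening: 0.0559
gripper_force: 30.0
clock: 26.95
tool_pos: [0.4362, 0.2846, 0.3923]
orientation: [180.0, 0.1, -135.0]
force: [-0.7, 0.6, -1.3]
opening: 0.0561
gripper_force: 30.0
t 26.95 pos [0.4362 0.2846 0.3923] ori [ 1.7998e+02  8.0000e-02 -1.3501e+02] open 0.0561 F [-0.7  0.6 -1.3]
turn units -0.0  then units x,y,z [ 15.68 -15.24   0.09]
```

```bash

python3 -m handwheel '[[-1,0.5,-0.49,0,0,0,0],[-1,1,-0.97,0,0,0,0],[-1,1,-0.97,0,0,0,0],[-1,1,-0.97,0,0,0,0],[-1,1,-0.97,0,0,0,0]]' >/dev/null
python3 -m handwheel '[[-1,1,-0.97,0,0,0,0],[-1,1,-0.97,0,0,0,0],[-1,1,-0.97,0,0,0,0],[-1,1,-0.97,0,0,0,0],[-1,1,-0.97,0,0,0,0]]' >/dev/null
python3 -m handwheel '[[-1,1,-0.97,0,0,0,0],[-1,1,-0.97,0,0,0,0],[-1,1,-0.97,0,0,0,0],[-1,1,-0.97,0,0,0,0],[-1,1,-0.97,0,0,0,0]]' >/dev/null
python3 -m handwheel '[[-1,0.7,-0.7,0,0,0,0],[-1,0.48,-0.5,0,0,0,0],[-1,0,0,0,0,0,0],[-1,0,0,0,0,0,0]]'
python3 go.py 0.4285 -0.262 0.252 -135; python3 look.py w5
```

```text
clock: 29.32
tool_pos: [0.4287, -0.2623, 0.3913]
orientation: [180.0, -0.0, -135.0]
force: [-0.3, 0.9, -1.7]
opening: 0.0558
gripper_force: 30.0
t 29.32 pos [ 0.4287 -0.2623  0.3913] ori [ 1.7996e+02 -1.0000e-02 -1.3501e+02] open 0.0558 F [-0.3  0.9 -1.7]
turn units -0.0  then units x,y,z [-0.    0.01  5.57]
```

View pics/w5.png

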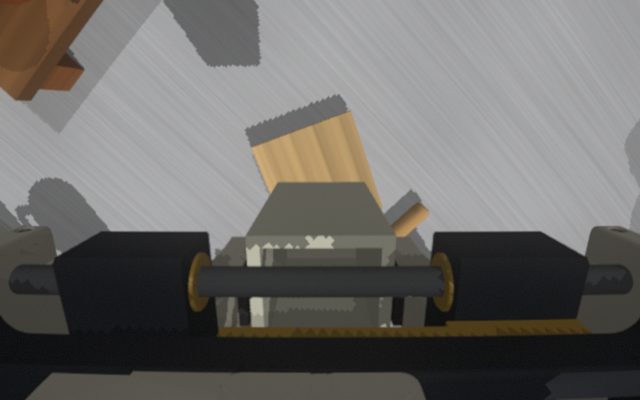

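The square bat's near edge runs from (252,147) to (350,111). Quick check of the centre from it while the arm holds.

```bash
python3 - <<'E'
from pm import *
s=pickle.load(open("pics/w5.pkl","rb"))
a,b=[pix2w(s,p,.02)[:2] for p in [(252,147),(350,111)]]
d=(b-a)/np.hypot(*(b-a)); print(np.hypot(*(b-a)),(a+b)/2+.055*np.array([-d[1],d[0]]),(a+b)/2-.055*np.array([-d[1],d[0]]))
E
```

```text
0.10827986701575594 [ 0.38340093 -0.36369648] [ 0.43033764 -0.26421308]
```

```bash

python3 -m handwheel '[[-1,0,0.05,1,0,0,0],[-1,0,0,1,0,0,0],[-1,0,0,1,0,0,0],[-1,0,0,1,0,0,0],[-1,0,0,1,0,0,0]]'
python3 -m handwheel '[[-1,0,0,0.4,0,0,0],[-1,0,0,0.17,0,0,0],[-1,0,0,0.03,0,0,0],[-1,0,0,0,0,0,0]]'
python3 -m handwheel '[[1,0,0,0,0,0,0],[1,0,0,0,0,0,0],[1,0,0,0,0,0,0],[1,0,0,-0.5,0,0,0],[1,0,0,-1,0,0,0]]'
python3 -m handwheel '[[1,0,0,-1,0,0,0],[1,0,0,-1,0,0,0],[1,0,0,-1,0,0,0],[1,0,0,-1,0,0,0],[1,0,0,0,0,0,0]]'
python3 go.py 0.437 -0.013 0.38 -178
```

```text
clock: 30.0
tool_pos: [0.4283, -0.2609, 0.2662]
orientation: [-180.0, 0.0, -134.9]
force: [0.3, 0.2, -1.2]
opening: 0.0561
gripper_force: 30.0
clock: 30.5
tool_pos: [0.4284, -0.2617, 0.2524]
orientation: [-179.9, 0.0, -135.0]
force: [0.3, 0.1, -1.7]
opening: 0.0556
gripper_force: 30.0
clock: 31.12
tool_pos: [0.4278, -0.2617, 0.2895]
orientation: [179.9, -0.1, -135.0]
force: [0.1, 0.3, -0.7]
opening: 0.0875
gripper_force: 0.0
clock: 31.75
tool_pos: [0.4284, -0.2619, 0.3921]
orientation: [-179.8, 0.1, -135.0]
force: [-0.6, 0.2, -0.2]
opening: 0.0877
gripper_force: 0.0
t 31.75 pos [ 0.4284 -0.2619  0.3921] ori [-1.7976e+02  1.3000e-01 -1.3498e+02] open 0.0877 F [-0.6  0.2 -0.2]
turn units 7.17  then units x,y,z [-0.69  9.94  0.48]
```

```bash

python3 -m handwheel '[[1,0,0,0,0,0,1],[1,0,0,0,0,0,1],[1,0,0,0,0,0,1],[1,0,0,0,0,0,1],[1,0,0,0,0,0,1]]'>/dev/null
python3 -m handwheel '[[1,0,0,0,0,0,1],[1,0,0,0,0,0,1],[1,0,0,0,0,0,0.17]]'>/dev/null
python3 -m handwheel '[[1,-0.07,0.5,0,0,0,0],[1,-0.07,1,0,0,0,0],[1,-0.07,1,0,0,0,0],[1,-0.07,1,0,0,0,0],[1,-0.07,1,0,0,0,0]]' >/dev/null
python3 -m handwheel '[[1,-0.07,1,0,0,0,0],[1,-0.07,1,0,0,0,0],[1,-0.07,1,0,0,0,0],[1,-0.07,1,0,0,0,0],[1,-0.07,1,0,0,0,0]]'>/dev/null
python3 -m handwheel '[[1,0,0.44,0,0,0,0],[1,0,0,0,0,0,0],[1,0,0,0,0,0,0]]'
python3 look.py w6; python3 go.py 0.436 -0.0125 0.266 -178
```

```text
clock: 34.38
tool_pos: [0.4369, -0.013, 0.3891]
orientation: [-180.0, -0.0, -178.0]
force: [0.3, 0.4, 0.2]
opening: 0.0874
gripper_force: 0.0
t 34.42 pos [ 0.4369 -0.0132  0.3891] ori [-1.8000e+02 -1.0000e-02 -1.7804e+02] open 0.088 F [0.1 0.4 0.2]
turn units -0.01  then units x,y,z [0.03 0.03 4.92]
```

View pics/w6.png

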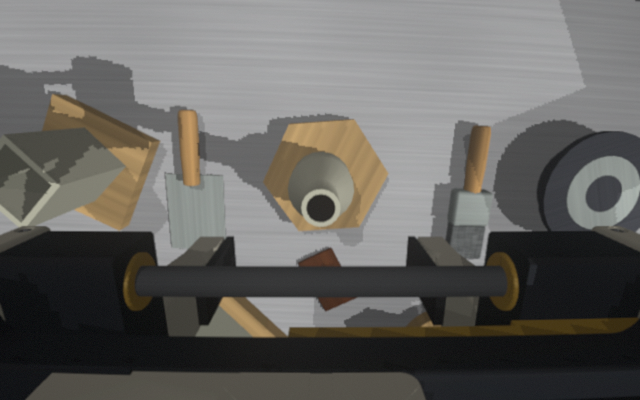

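The bottle mouth is at (320,208) and the hex bat's corners at (286,124),(354,120),(387,174),(363,224),(304,231),(266,181). Descend, grip the neck and lift.

```bash
python3 - <<'E'
from pm import *
s=pickle.load(open("pics/w6.pkl","rb"))
poly(s,"bot",[(320,208)],.125)
poly(s,"hex",[(286,124),(354,120),(387,174),(363,224),(304,231),(266,181)],.02)
E
python3 -m handwheel '[[1,0.03,0.03,1,0,0,0],[1,0,0,1,0,0,0],[1,0,0,1,0,0,0],[1,0,0,1,0,0,0],[1,0,0,0.9,0,0,0]]'>/dev/null
python3 -m handwheel '[[1,0,0,0,0,0,0],[-1,0,0,0,0,0,0],[-1,0,0,0,0,0,0],[-1,0,0,0,0,0,0],[-1,0,0,0,0,0,0]]'>/dev/null
python3 -m handwheel '[[-1,0,0,0,0,0,0],[-1,0,0,0,0,0,0],[-1,0,0,0,0,0,0]]'
python3 go.py 0.435 0.286 0.38 -178
```

```text
bot c [ 0.4386 -0.0141] [(0.0, 0.0)]
hex c [ 0.4351 -0.0072] [(0.0696, 95.3), (0.0668, 35.2), (0.061, -20.8), (0.066, -80.8), (0.0694, -142.9), (0.0638, 161.0)]
clock: 36.05
tool_pos: [0.4361, -0.012, 0.2666]
orientation: [-180.0, -0.0, -178.0]
force: [-0.0, -0.3, 0.1]
opening: 0.0296
gripper_force: 30.0
t 36.05 pos [ 0.4361 -0.012   0.2666] ori [-1.8000e+02 -1.0000e-02 -1.7802e+02] open 0.0296 F [-0.  -0.3  0.1]
turn units -0.0  then units x,y,z [-0.37 11.92 -4.54]
```

```bash

python3 -m handwheel '[[-1,0,0,-0.5,0,0,0],[-1,0,0,-1,0,0,0],[-1,0,0,-1,0,0,0],[-1,0,0,-0.5,0,0,0],[-1,-0.03,0.5,0,0,0,0]]'
python3 -m handwheel '[[-1,-0.03,1,0,0,0,0],[-1,-0.03,1,0,0,0,0],[-1,-0.03,1,0,0,0,0],[-1,-0.03,1,0,0,0,0],[-1,-0.03,1,0,0,0,0]]' >/dev/null
python3 -m handwheel '[[-1,-0.03,1,0,0,0,0],[-1,-0.03,1,0,0,0,0],[-1,-0.03,1,0,0,0,0],[-1,-0.03,1,0,0,0,0],[-1,-0.03,1,0,0,0,0]]' >/dev/null
python3 -m handwheel '[[-1,-0.03,0.9,0,0,0,0],[-1,0,0.5,0,0,0,0],[-1,0,0,0,0,0,0],[-1,0,0,0,0,0,0]]'
python3 go.py 0.435 0.286 0.2835 -178
```

```text
clock: 36.67
tool_pos: [0.4365, 0.0005, 0.3425]
orientation: [180.0, 0.1, -178.1]
force: [0.2, 0.2, -2.9]
opening: 0.029
gripper_force: 30.0
clock: 38.42
tool_pos: [0.4348, 0.2852, 0.3415]
orientation: [-180.0, -0.0, -178.0]
force: [-0.3, 0.7, -2.1]
opening: 0.0295
gripper_force: 30.0
t 38.42 pos [0.4348 0.2852 0.3415] ori [-1.7998e+02 -2.0000e-02 -1.7803e+02] open 0.0295 F [-0.3  0.7 -2.1]
turn units -0.01  then units x,y,z [-0.01  0.03  2.32]
```

```bash

python3 -m handwheel '[[-1,0,0,1,0,0,0],[-1,0,0,0.9,0,0,0],[-1,0,0,0.3,0,0,0],[-1,0,0,0.1,0,0,0],[-1,0,0,0,0,0,0]]'
python3 -m handwheel '[[1,0,0,0,0,0,0],[1,0,0,0,0,0,0],[1,0,0,0,0,0,0],[1,0,0,0,0,0,0],[1,0,0,-0.5,0,0,0]]'
python3 -m handwheel '[[1,0,0,-1,0,0,0],[1,0,0,-1,0,0,0],[1,0,0,-1,0,0,0],[1,0,0,-0.7,0,0,0],[1,0,0,0,0,0,0]]'
python3 go.py 0.658 0.163 0.39 -178
```

```text
clock: 39.05
tool_pos: [0.4352, 0.2857, 0.2848]
orientation: [180.0, 0.0, -178.0]
force: [-0.8, 0.0, -1.5]
opening: 0.0293
gripper_force: 30.0
clock: 39.67
tool_pos: [0.4347, 0.2854, 0.2964]
orientation: [-179.9, -0.1, -178.0]
force: [-0.1, 0.5, 0.7]
opening: 0.0737
gripper_force: 0.0
clock: 40.3
tool_pos: [0.4352, 0.2858, 0.3913]
orientation: [179.8, 0.1, -178.0]
force: [-0.5, -0.1, -0.6]
opening: 0.0875
gripper_force: 0.0
t 40.3 pos [0.4352 0.2858 0.3913] ori [ 1.7984e+02  1.4000e-01 -1.7801e+02] open 0.0875 F [-0.5 -0.1 -0.6]
turn units -0.0  then units x,y,z [-8.74 -5.22  0.05]
```

```bash

python3 -m handwheel '[[1,-0.5,-0.3,0,0,0,0],[1,-1,-0.6,0,0,0,0],[1,-1,-0.6,0,0,0,0],[1,-1,-0.6,0,0,0,0],[1,-1,-0.6,0,0,0,0]]' >/dev/null
python3 -m handwheel '[[1,-1,-0.6,0,0,0,0],[1,-1,-0.6,0,0,0,0],[1,-1,-0.6,0,0,0,0],[1,-1,-0.6,0,0,0,0],[1,-0.24,-0.12,0,0,0,0]]' >/dev/null
python3 -m handwheel '[[1,0,0,0,0,0,0],[1,0,0,0,0,0,0]]'
python3 look.py w7; python3 go.py 0.658 0.163 0.39 -178
```

```text
clock: 41.8
tool_pos: [0.6574, 0.1629, 0.3889]
orientation: [-180.0, -0.0, -178.0]
force: [-0.8, 0.1, 0.6]
opening: 0.0877
gripper_force: 0.0
t 41.85 pos [0.6573 0.1631 0.3892] ori [ 1.7999e+02 -1.0000e-02 -1.7799e+02] open 0.0876 F [-0.1 -0.4  0. ]
turn units 0.0  then units x,y,z [-0.03 -0.01 -0.03]
```

View pics/w7.png

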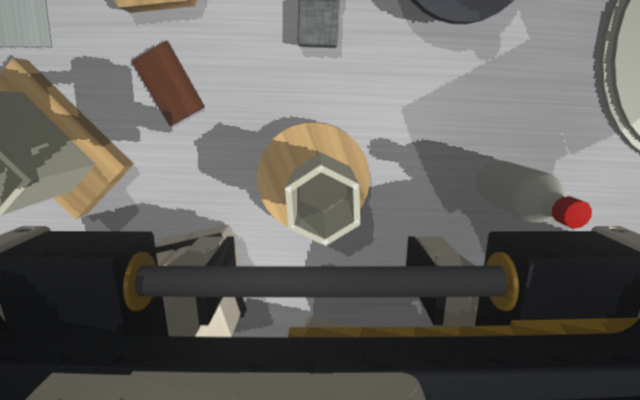

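The jar rim corners are (285,183),(321,165),(360,173),(361,222),(325,244),(289,226). The round bat's extremes are left 257, right 370, top 123.

```bash
python3 - <<'E'
from pm import *
s=pickle.load(open("pics/w7.pkl","rb"))
poly(s,"jar",[(285,183),(321,165),(360,173),(361,222),(325,244),(289,226)],.105)
poly(s,"rnd",[(257,179),(370,179)],.02);poly(s,"rtop",[(313,123)],.02)
E
python3 go.py 0.658 0.163 0.237 -178
```

```text
jar c [0.6603 0.1648] [(0.0327, 118.8), (0.032, 80.4), (0.0416, 5.0), (0.036, -54.6), (0.0344, -116.1), (0.037, -174.3)]
rnd c [0.658  0.1547] [(0.1206, 92.1), (0.1206, -87.9)]
rtop c [0.5997 0.1524] [(0.0, 0.0)]
t 41.85 pos [0.6573 0.1631 0.3892] ori [ 1.7999e+02 -1.0000e-02 -1.7799e+02] open 0.0876 F [-0.1 -0.4  0. ]
turn units 0.0  then units x,y,z [-0.03 -0.01  6.09]
```

```bash

python3 -m handwheel '[[1,-0.09,0.07,0,0,0,-0.4],[1,0,0,1,0,0,0],[1,0,0,1,0,0,0],[1,0,0,1,0,0,0],[1,0,0,1,0,0,0]]' >/dev/null
python3 -m handwheel '[[1,0,0,1,0,0,0],[1,0,0,1,0,0,0],[1,0,0,0,0,0,0],[-1,0,0,0,0,0,0],[-1,0,0,0,0,0,0]]'
python3 -m handwheel '[[-1,0,0,0,0,0,0],[-1,0,0,0,0,0,0],[-1,0,0,0,0,0,0]]'
python3 go.py 0.4335 -0.008 0.38 -175.6
```

```text
clock: 43.1
tool_pos: [0.6604, 0.1649, 0.2408]
orientation: [180.0, 0.1, -175.6]
force: [-0.8, -0.1, -0.2]
opening: 0.0731
gripper_force: 0.0
clock: 43.48
tool_pos: [0.6602, 0.1647, 0.2401]
orientation: [180.0, 0.1, -175.6]
force: [-1.9, 0.6, 5.6]
opening: 0.0599
gripper_force: 29.9
t 43.48 pos [0.6602 0.1647 0.2401] ori [ 1.7998e+02  6.0000e-02 -1.7561e+02] open 0.0599 F [-1.9  0.6  5.6]
turn units -0.0  then units x,y,z [ 9.57 -6.19 -5.6 ]
```

```bash

python3 -m handwheel '[[-1,0,0,-0.5,0,0,0],[-1,0,0,-1,0,0,0],[-1,0,0,-1,0,0,0],[-1,0,0,-1,0,0,0],[-1,0,0,-0.5,0,0,0]]'
python3 -m handwheel '[[-1,0.5,-0.33,0,0,0,0],[-1,1,-0.65,0,0,0,0],[-1,1,-0.65,0,0,0,0],[-1,1,-0.65,0,0,0,0],[-1,1,-0.65,0,0,0,0]]' >/dev/null
python3 -m handwheel '[[-1,1,-0.65,0,0,0,0],[-1,1,-0.65,0,0,0,0],[-1,1,-0.65,0,0,0,0],[-1,1,-0.65,0,0,0,0],[-1,0.7,-0.45,0,0,0,0]]' >/dev/null
python3 -m handwheel '[[-1,0.37,-0.21,0,0,0,0],[-1,0,0,0,0,0,0],[-1,0,0,0,0,0,0]]'
python3 look.py w8; python3 go.py 0.4335 -0.008 0.2415 -175.6
```

```text
clock: 44.1
tool_pos: [0.6602, 0.1646, 0.3411]
orientation: [180.0, 0.1, -175.6]
force: [-0.8, 0.4, -0.7]
opening: 0.0597
gripper_force: 29.9
clock: 45.72
tool_pos: [0.4339, -0.0076, 0.3392]
orientation: [180.0, 0.0, -175.6]
force: [0.8, -0.1, -1.7]
opening: 0.0602
gripper_force: 29.9
t 45.77 pos [ 0.4339 -0.0075  0.3391] ori [-1.800e+02  1.000e-02 -1.756e+02] open 0.0598 F [-0.  -0.6 -0.9]
turn units -0.0  then units x,y,z [ 0.02 -0.02  3.91]
```

View pics/w8.png

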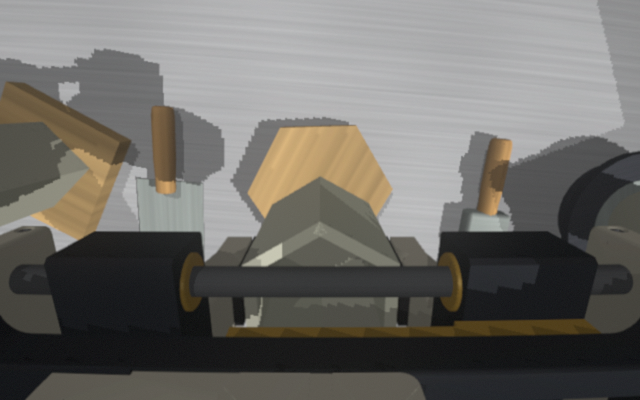

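The jar is over the hex bat: the bat's corners at (248,194) and (392,188) are centred on the tool. Lower it and release.

```bash
python3 - <<'E'
from pm import *
s=pickle.load(open("pics/w8.pkl","rb"));poly(s,"hexLR",[(248,194),(392,188)],.02)
E
python3 -m handwheel '[[-1,0,0,1,0,0,0],[-1,0,0,1,0,0,0],[-1,0,0,1,0,0,0],[-1,0,0,0.6,0,0,0],[-1,0,0,0.27,0,0,0]]'
python3 -m handwheel '[[-1,0,0,0.04,0,0,0],[-1,0,0,0,0,0,0]]'
python3 -m handwheel '[[1,0,0,0,0,0,0],[1,0,0,0,0,0,0],[1,0,0,0,0,0,0],[1,0,0,-0.5,0,0,0],[1,0,0,-1,0,0,0]]'
python3 -m handwheel '[[1,0,0,-1,0,0,0],[1,0,0,-1,0,0,0],[1,0,0,-1,0,0,0],[1,0,0,-1,0,0,0],[1,0,0,-0.5,0,0,0]]'
python3 go.py 0.435 0.2855 0.39 -175.6
```

```text
hexLR c [ 0.4357 -0.0088] [(0.1334, 96.9), (0.1334, -83.1)]
clock: 46.4
tool_pos: [0.4336, -0.0077, 0.2414]
orientation: [-180.0, -0.1, -175.6]
force: [0.4, 0.1, -0.2]
opening: 0.0601
gripper_force: 29.9
clock: 46.65
tool_pos: [0.4336, -0.0078, 0.2418]
orientation: [180.0, 0.0, -175.6]
force: [0.5, 0.5, -1.4]
opening: 0.0604
gripper_force: 29.9
clock: 47.28
tool_pos: [0.433, -0.0081, 0.2794]
orientation: [-180.0, -0.1, -175.6]
force: [0.4, 0.3, -0.3]
opening: 0.0877
gripper_force: 0.0
clock: 47.9
tool_pos: [0.4333, -0.008, 0.3934]
orientation: [180.0, 0.1, -175.6]
force: [-0.1, -0.3, -0.5]
opening: 0.0877
gripper_force: 0.0
t 47.9 pos [ 0.4333 -0.008   0.3934] ori [ 1.7996e+02  1.5000e-01 -1.7561e+02] open 0.0877 F [-0.1 -0.3 -0.5]
turn units -0.0  then units x,y,z [-0.97 11.7   0.14]
```

```bash

python3 -m handwheel '[[1,-0.08,0.7,0,0,0,0],[1,-0.08,1,0,0,0,0],[1,-0.08,1,0,0,0,0],[1,-0.08,1,0,0,0,0],[1,-0.08,1,0,0,0,0]]' >/dev/null
python3 -m handwheel '[[1,-0.08,1,0,0,0,0],[1,-0.08,1,0,0,0,0],[1,-0.08,1,0,0,0,0],[1,-0.08,1,0,0,0,0],[1,-0.08,1,0,0,0,0]]' >/dev/null
python3 -m handwheel '[[1,-0.08,1,0,0,0,0],[1,-0.08,1,0,0,0,0],[1,0,0,0,0,0,0],[1,0,0,0,0,0,0]]'
python3 go.py 0.435 0.2855 0.284 -175.6
```

```text
clock: 49.65
tool_pos: [0.4348, 0.2857, 0.3911]
orientation: [-180.0, -0.0, -175.6]
force: [-0.6, 0.4, -0.0]
opening: 0.0874
gripper_force: 0.0
t 49.65 pos [0.4348 0.2857 0.3911] ori [-1.7996e+02 -3.0000e-02 -1.7560e+02] open 0.0874 F [-0.6  0.4 -0. ]
turn units 0.0  then units x,y,z [-0.01 -0.01  4.28]
```

```bash

python3 -m handwheel '[[1,0,0,1,0,0,0],[1,0,0,1,0,0,0],[1,0,0,1,0,0,0],[1,0,0,1,0,0,0],[1,0,0,0.28,0,0,0]]'>/dev/null
python3 -m handwheel '[[1,0,0,0,0,0,0],[-1,0,0,0,0,0,0],[-1,0,0,0,0,0,0],[-1,0,0,0,0,0,0],[-1,0,0,0,0,0,0]]'>/dev/null
python3 -m handwheel '[[-1,0,0,0,0,0,0],[-1,0,0,0,0,0,0],[-1,0,0,0,0,0,0]]'
python3 -m handwheel '[[-1,0,0,-0.5,0,0,0],[-1,0,0,-1,0,0,0],[-1,0,0,-1,0,0,0],[-1,0,0,-0.5,0,0,0],[-1,0,0,0,0,0,0]]'
python3 go.py 0.657 0.156 0.34 -175.6
```

```text
clock: 51.28
tool_pos: [0.4348, 0.2855, 0.2843]
orientation: [-180.0, -0.0, -175.6]
force: [0.4, 0.0, -0.1]
opening: 0.0293
gripper_force: 30.0
clock: 51.9
tool_pos: [0.4349, 0.2855, 0.3602]
orientation: [179.9, 0.1, -175.6]
force: [-1.0, -0.9, -2.3]
opening: 0.0294
gripper_force: 30.0
t 51.9 pos [0.4349 0.2855 0.3602] ori [ 1.7992e+02  6.0000e-02 -1.7562e+02] open 0.0294 F [-1.  -0.9 -2.3]
turn units -0.0  then units x,y,z [-8.46 -5.85  0.81]
```

```bash

python3 -m handwheel '[[-1,-0.5,-0.35,0,0,0,0],[-1,-1,-0.69,0,0,0,0],[-1,-1,-0.69,0,0,0,0],[-1,-1,-0.69,0,0,0,0],[-1,-1,-0.69,0,0,0,0]]' >/dev/null
python3 -m handwheel '[[-1,-1,-0.69,0,0,0,0],[-1,-1,-0.69,0,0,0,0],[-1,-1,-0.69,0,0,0,0],[-1,-0.6,-0.4,0,0,0,0],[-1,-0.36,-0.27,0,0,0,0]]' >/dev/null
python3 -m handwheel '[[-1,0,0,0,0,0,0],[-1,0,0,0,0,0,0]]'
python3 look.py w9; python3 go.py 0.657 0.156 0.269 -175.6
```

```text
clock: 53.4
tool_pos: [0.6564, 0.1562, 0.3594]
orientation: [180.0, -0.0, -175.6]
force: [-0.0, 1.0, -2.5]
opening: 0.0293
gripper_force: 30.0
t 53.45 pos [0.6563 0.1563 0.3596] ori [ 179.99    0.   -175.58] open 0.0296 F [ 0.7  0.  -1.3]
turn units 0.0  then units x,y,z [-0.03 -0.01  3.62]
```

View pics/w9.png

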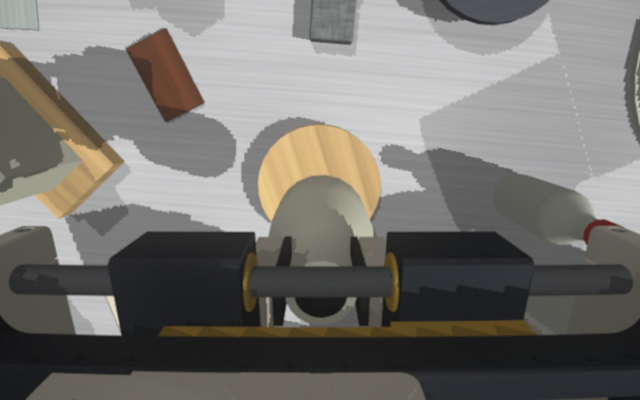

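The round bat's edges at x=258 and 381 are centred on the bottle. Lower, release, go up and aside, then check from the top camera.

```bash

python3 -m handwheel '[[-1,-0.03,0,1,0,0,0],[-1,0,0,1,0,0,0],[-1,0,0,1,0,0,0],[-1,0,0,0.4,0,0,0],[-1,0,0,0.2,0,0,0]]'
python3 -m handwheel '[[-1,0,0,0.03,0,0,0],[-1,0,0,0,0,0,0]]'
python3 -m handwheel '[[1,0,0,0,0,0,0],[1,0,0,0,0,0,0],[1,0,0,0,0,0,0],[1,0,0,0,0,0,0],[1,0,0,-0.5,0,0,0]]'
python3 -m handwheel '[[1,0,0,-1,0,0,0],[1,0,0,-1,0,0,0],[1,0,0,-1,0,0,0],[1,0,0,-1,0,0,0],[1,0,0,-1,0,0,0]]'
python3 -m handwheel '[[1,0.5,1,0,0,0,0],[1,0.5,1,0,0,0,0],[1,0.5,1,0,0,0,0],[1,0.5,1,0,0,0,0],[1,0.5,1,0,0,0,0]]'>/dev/null
python3 -m handwheel '[[1,0.5,1,0,0,0,0],[1,0.5,1,0,0,0,0],[1,0.5,1,0,0,0,0],[1,0.5,1,0,0,0,0],[1,0.5,1,0,0,0,0]]'
python3 -m handwheel '[[1,0.5,1,0,0,0,0],[1,0.5,1,0,0,0,0],[1,0,0,0,0,0,0]]'
python3 - <<'E'
from h import *
s=snapshot("top"); crop(s,210,130,440,255,3.4,"pics/end.png")
E
```

```text
clock: 54.08
tool_pos: [0.6576, 0.1563, 0.2696]
orientation: [-180.0, 0.0, -175.6]
force: [0.6, -0.1, -1.4]
opening: 0.0295
gripper_force: 30.0
clock: 54.32
tool_pos: [0.6579, 0.156, 0.2696]
orientation: [180.0, 0.1, -175.6]
force: [0.1, -1.1, -2.3]
opening: 0.0295
gripper_force: 30.0
clock: 54.95
tool_pos: [0.6573, 0.1557, 0.2806]
orientation: [-180.0, -0.1, -175.6]
force: [-0.1, 0.5, -0.2]
opening: 0.0741
gripper_force: 0.0
clock: 55.58
tool_pos: [0.6575, 0.1558, 0.4082]
orientation: [180.0, 0.1, -175.6]
force: [-0.6, 0.7, -0.0]
opening: 0.0878
gripper_force: 0.0
clock: 56.82
tool_pos: [0.5134, 0.3963, 0.4073]
orientation: [180.0, 0.0, -175.6]
force: [0.2, 0.1, 0.4]
opening: 0.0872
gripper_force: 0.0
clock: 57.2
tool_pos: [0.4843, 0.4449, 0.4069]
orientation: [180.0, 0.0, -175.5]
force: [0.7, -0.2, 0.3]
opening: 0.0874
gripper_force: 0.0
```

View pics/end.png

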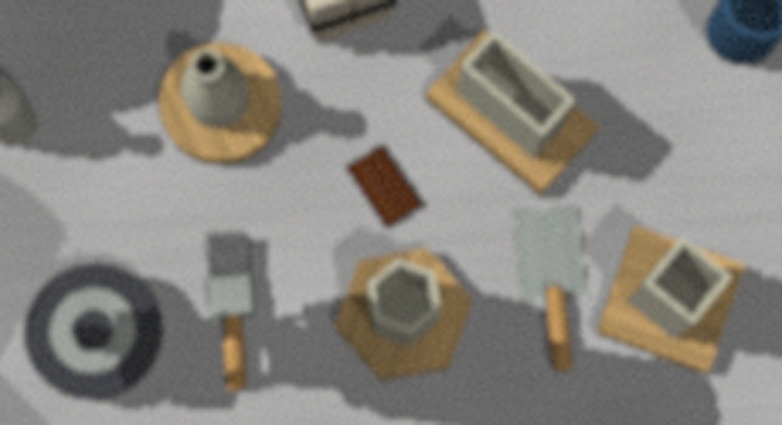

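All four stand upright on their own bats. Numeric check from the rims: bottle mouth (206,65), jar centre (403,298), plus the vase and tumbler corners.

```bash
sed -i '/^poly(/d' m.py; cat >> m.py <<'E'
poly("bottle",[(206,65)],.125); poly("jar",[(403,298)],.105)
poly("vase",[(489,33),(575,99),(547,151),(462,74)],.105)
poly("tum",[(686,240),(733,278),(689,323),(645,282)],.115)
poly("sq",[(640,227),(742,265),(709,364),(598,328)],.02)
E
python3 m.py
```

```text
bottle c [0.6568 0.1586] edges [(0.0, 0.0)]
jar c [ 0.4309 -0.0041] edges [(0.0, 0.0)]
vase c [ 0.618 -0.126] edges [(0.1012, -133.8), (0.0565, 147.1), (0.1067, 41.7), (0.0474, -37.1)]
tum c [ 0.4254 -0.2583] edges [(0.053, -135.2), (0.0575, 130.4), (0.0525, 41.0), (0.054, -49.2)]
sq c [ 0.4284 -0.2622] edges [(0.1025, -115.7), (0.1015, 154.9), (0.1086, 67.3), (0.1072, -28.3)]
```

Offsets from the bat centres are 3, 4, 7 and 5 mm, all inside the 15 mm limit. I'm handing the job in.

```bash
python3 -c "
from plant import *
print(close_job())"
```

```text
the job is handed in; nothing more can be done
None
```

The job is handed in at about 57 s of the 128 s: all four castings stand upright on their own bats, measured 3–7 mm off centre by the top camera, and the arm went nowhere near the moulds; no verdict came back.

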